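# Check-weigh a set of sample cases on an arrested beam scale

## Robot

A 6-joint arm with a two-finger parallel gripper is mounted at the origin on the work surface. World frame = base frame: x ahead of the robot, y to its left, z up, the work surface at z = 0. Lengths are in mm, angles in degrees, forces in N, time in s.
With the tool pointing down it reaches from about 325 to 900 mm from the base axis. Payload 6.1 kg.
Tool frame: the origin (TCP) lies between the finger pads; the fingertips stand 14 mm ahead of it and the grasp point (between the pads) lies 5 mm behind it; z points along the fingers, y is the line along which they close (so a half turn about z gives the same grasp; the last joint's range is limited). The gripper opens to 85 mm and grips with 20 to 120 N. Pads are 22 mm wide; open, the fingers measure 114 mm over their backs; the gripper's body (76 mm by 85 mm) begins 54 mm behind the grasp point. The pads swing forward as they close: fully open they stand 13 mm farther back than shut.
Start: joints at [-79.59, 12.628, 87.462, -0, 79.91, -7.225], TCP at [189.345, -595.621, 245.3] pointing down, gripper open.
Joint ranges: [-170.65, 170.65], [-52.31, 119.04], [5.05, 147.46], [-71.25, 251.25], [11.57, 151.72], [-153.62, 153.62]. Speed limits (degrees/s): [147.25, 147.25, 172.46, 180, 180, 180].

## Interface

Orientations are given as a 3x3 rotation matrix whose columns are the frame's x, y, z axes.
In Python, from bench import r gives the robot as it stands.
- The arm moves only by the tool move_arm, never from a script. Its argument "commands" is one flat list of numbers, 7 for each row, row after row: the shift along the tool's x, y, z in mm, then the turn, a rotation vector about the tool's x, y, z in rad, then the closure, from 0 (fully open) to 1 (shut). A call has 1 to 12 rows; each row shifts and turns the commanded pose from where the row before left it, along the tool's axes as they then stand; what a row does not reach is not made up. A row lasts 1/10 s, in which the tool goes at most 50 mm and 8.59 degrees, less where a joint would pass 70% of its speed; a pose out of reach is approached as far as the arm can. A call is refused whole if a number of a shift passes 50 or a number of a turn 0.15, either way. A call with a gripper value outside its range is refused whole. The fingers move at their own pace and stop on an object; "grip_force" is the grip in N (left out, the last holds). Time passes only in rows, so rows that do not move let the fingers close. It gives the time, the measured TCP pose, the force, the opening and the grip force at its end, in the units of the state.
- r.observe(): the state, without advancing time (a new reading comes with each control period).
- r.read_camera(name): name is "scene" or "top"; returns the picture (400x640x3 uint8, red, green, blue); there is no depth.
- r.camera_info(name): a dict with "mtx" (3x3 intrinsics, pixels), "pose" (4x4, takes a point from camera to world coordinates). Camera axes: x right, y down, z forward; pixel columns grow to the right and rows downward; lengths in mm; the calibration is good to about 2 mm. A picture is of the moment at which its call begins. camera_info takes no time and is no camera call.
- r.close_job(): hands the job in; it is judged then, once.
Trained networks look in the newest picture that a camera, given by its name, has taken for a name from the list of things; names that differ only in an ending like _2 or _b are one class to them, and where a whole thing is asked for, a point or a joint stands for the part that bears it (a point fixed in the world has none). Each returns a list of dicts, best first, with "score" (0 to 1); they miss things now and then, are a little off and sometimes report something else, mostly with a low value. They report only what shows in the picture. A call takes as long as a camera call. They do not tell look-alikes from the thing itself.
- r.find_in(camera, label): "bbox" ([left, top, right, bottom] in pixels, round what is visible of it).
- r.landmark_of(camera, label): "position" ([column, row] in pixels: a listed point, or the origin of a listed thing).
The state is a dict: "time_s": time; "joint_positions": joint angles; "qvel": joint speeds; "joint_efforts": joint torques, N m; "tcp_pos": TCP position; "tcp_rot": TCP orientation; "ft_force": force on the tool from outside, world axes, zero at the start; "torque": the same for the moment, N m; "width": opening from 0.0 (shut) to 1.0 (fully open); "grip_force": force on a finger pad.
Only numpy, scipy, OpenCV 4.12 (cv2) and the standard library are available. Lean on these libraries where they do the work, as an engineer would, in place of code of your own. Each camera call takes 0.05 s, during which the arm holds its last target. There are 200 camera calls.

## Task

The beam scale is locked by its arrest lever. Set the third small sample case down gently and squarely on top of the two cases on the scale, then swing the arrest lever all the way over to free the beam, let the loaded pan sink and rest for about two seconds, and swing the lever fully back home so that the beam is locked level again. Do not free the beam before the third case is on, keep the stack square, leave the metal weight on its pan and do not disturb the wide box, the bottle or the mouse.

Things in the scene. Friction and masses are not known exactly. Their poses are not given: they have to be found in the camera images.
- scale: Two-pan beam scale, fixed; white base 300 (y) by 170 (x) by 30 mm. Origin: under the base's centre, on the bench. x points from the lever side to the back, y along the beam to the load pan. In the middle a grey bracket 93 mm high, a thin pointer and a white dial 172 mm high; beam 80 mm above the bench.
- load_pan_top (a point): Centre of the top face of the load pan: a flat steel plate 125 mm (x) by 85 mm (y), 112 mm above the bench when the beam is locked, at 120 mm along the scale's +y. Pans stay level; the load pan sinks 12 mm when the beam is free and this side is the heavier. Carries case_a and case_b.
- ref_pan_top (a point): Centre of the top face of the other, equal pan, at 120 mm along the scale's -y; carries the metal weight.
- arrest (a joint): Arrest lever, a hinge with a vertical axis at the front of the scale. 0 = home, beam locked level; 1.1 rad = far stop, beam fully free. Growing values swing the handle from the scale's -y side to its +y side (clockwise from above). Stays where it is left; needs about 2 N at the handle.
- lever_handle (a point): Top centre of the lever's handle: an upright round black post 18 mm in diameter; its free 56 mm rise from the flat steel lever arm (top of the arm 46 mm above the bench) to this point, 104 mm above the bench. It is 90 mm from the lever's axis and swings in a level arc.
- lever_pivot (a point): Point on the lever's vertical axis, 95 mm in front of the scale's centre (scale's -x), 38 mm above the bench. With the lever home the handle lies, in the scale's axes, 77 mm in front of it and 47 mm to -y; at the far stop 77 mm in front and 47 mm to +y.
- beam (a joint): Tilt of the beam. 0 = level; positive = load pan down, stop at +0.1 rad; negative = load pan up, stop at -0.1 rad.
- case_a: Lowest of two closed grey cases on the load pan, 100 (x) by 56 (y) by 40 (z) mm, about 150 g, with a dark lid seam, a white latch on one short end and a paper label on the flat lid. Origin: centre of the underside.
- case_b: Same case, standing on case_a. Origin: centre of the underside.
- case_c: Third, equal case (100 by 56 by 40 mm, x along its length), lying alone on the bench left or right of the scale; this is the one to put on. Origin: centre of the underside.
- weight: Steel weight with a knob, 48 mm in diameter, 50 mm high, about 360 g, on the other pan. Origin: centre of the underside. Leave it.
- wide_box: Bystander: wider, flatter closed grey box, 135 by 95 by 26 mm, on the bench at the other side of the scale. Origin: centre of the underside.
- bottle: Bystander: amber bottle, 64 mm in diameter, 140 mm high, on the bench beside the scale. Origin: centre of the underside.
- mouse: Bystander: black computer mouse 105 by 60 by 33 mm, on the bench beside the scale. Origin: centre of the underside.
There are look-alikes about, which are no part of the job. Leave any pink look-alike of the case_c alone.

How it is judged:
By the outcome, as a careful person would: the job done as asked, in the order asked, and still so for the second after the job is handed in, with the robot touching nothing.
It also fails if it takes over 67 s, if anything falls off the work surface, if the arm or the gripper's body presses on something with over 40 N, if the wrist force passes 120 N, or if a joint passes its speed limit or range.

## Working session

There is one attempt and no reset: what is moved stays moved. The work goes in short steps, Python scripts to look and compute and a tool call to move; the robot and the scene stay as the last step left them, time stands still between calls to the robot, and variables do not carry over. Pictures are saved under pics/ and viewed, at most 10 in all, crops included, and the job is handed in when it is done.

Besides the shell and the picture viewer there is one more tool, called after ">>>" as name(argument=value, ...) on one line, values as JSON. move_arm: Moves the arm, as the interface text tells. Its arguments: {"type":"object","properties":{"commands":{"type":"array"},"grip_force":{"type":"number"}},"required":["commands"]}

```bash
mkdir -p pics
cat > h.py <<'E'
import numpy as np, cv2
from bench import r
def ray(c,px,z):
    i=r.camera_info(c);K=np.array(i["mtx"]);P=np.array(i["pose"])
    d=P[:3,:3]@np.linalg.solve(K,[px[0],px[1],1]);o=P[:3,3]
    return o+d*(z-o[2])/d[2]
def proj(c,p):
    i=r.camera_info(c);K=np.array(i["mtx"]);P=np.array(i["pose"])
    q=K@(P[:3,:3].T@(np.array(p)-P[:3,3]));return q[:2]/q[2]
E
python3 - <<'E'
from h import *
for c in("top","scene"):
    im=r.read_camera(c);cv2.imwrite(f"pics/{c}0.png",im[:,:,::-1])
    print(c,np.round(r.camera_info(c)["pose"],2).tolist())
    for l,z in(("scale",0),("load_pan_top",112),("ref_pan_top",112),("lever_handle",104),("lever_pivot",38),("case_a",112),("case_b",152),("case_c",0),("weight",112),("wide_box",0),("bottle",0),("mouse",0)):
        print(l,[(round(d["score"],2),np.round(d["position"]).tolist(),np.round(ray(c,d["position"],z)[:2]).tolist()) for d in r.landmark_of(c,l)[:4]])
    print([(round(d["score"],2),np.round(d["bbox"]).tolist()) for d in r.find_in(c,"case_c")])
print(r.observe())
E
```

```text
top [[0.0, -0.98, 0.19, 364.41], [-1.0, -0.01, -0.01, 25.72], [0.01, -0.19, -0.98, 1085.54], [0.0, 0.0, 0.0, 1.0]]
scale [(0.73, [335.0, 178.0], [642.0, -26.0]), (0.45, [287.0, 169.0], [670.0, 121.0])]
load_pan_top [(0.73, [290.0, 176.0], [618.0, 103.0]), (0.73, [208.0, 156.0], [674.0, 333.0])]
ref_pan_top [(0.81, [377.0, 167.0], [645.0, -139.0])]
lever_handle [(0.59, [358.0, 231.0], [466.0, -85.0])]
lever_pivot [(0.62, [337.0, 210.0], [536.0, -30.0]), (0.52, [380.0, 167.0], [666.0, -161.0])]
case_a [(0.92, [202.0, 264.0], [377.0, 329.0]), (0.76, [213.0, 219.0], [496.0, 309.0]), (0.56, [284.0, 168.0], [641.0, 119.0]), (0.4, [289.0, 172.0], [628.0, 107.0])]
case_b [(0.92, [202.0, 264.0], [377.0, 316.0]), (0.76, [213.0, 219.0], [490.0, 297.0]), (0.56, [284.0, 168.0], [629.0, 115.0]), (0.4, [289.0, 172.0], [617.0, 103.0])]
case_c [(0.92, [202.0, 264.0], [379.0, 363.0]), (0.76, [213.0, 219.0], [511.0, 341.0]), (0.56, [284.0, 168.0], [673.0, 130.0]), (0.4, [289.0, 172.0], [658.0, 116.0])]
weight [(0.78, [382.0, 163.0], [656.0, -153.0]), (0.6, [290.0, 176.0], [618.0, 102.0])]
wide_box [(0.
[... 1860 characters left out ...]
     7.99107176e+01, -7.22305129e+00]), 'qvel': array([ 0.06293392,  0.00447631, -0.0321217 , -0.03698307, -0.05957053,
        0.0391297 ]), 'joint_efforts': array([ 4.86406971e-04, -4.96838558e+01, -3.89723396e+01, -1.27898415e-04,
        9.27809670e-04,  9.69873142e-07]), 'tcp_pos': array([ 189.35470571, -595.61852281,  245.28501753]), 'tcp_rot': array([[ 9.53012233e-01,  3.02931812e-01,  1.02341474e-05],
       [ 3.02931812e-01, -9.53012233e-01,  3.74227563e-05],
       [ 2.10898111e-05, -3.25640957e-05, -9.99999999e-01]]), 'ft_force': array([ 1.01941619, -0.82791141,  1.05590557]), 'torque': array([ 0.01082739, -0.02073622,  0.00525273]), 'grip_force': 0.0, 'width': 1.0013780700543358}
```

View pics/top0.png

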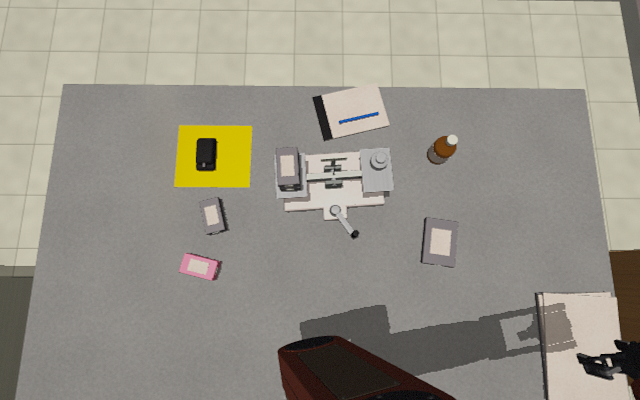

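View pics/scene0.png

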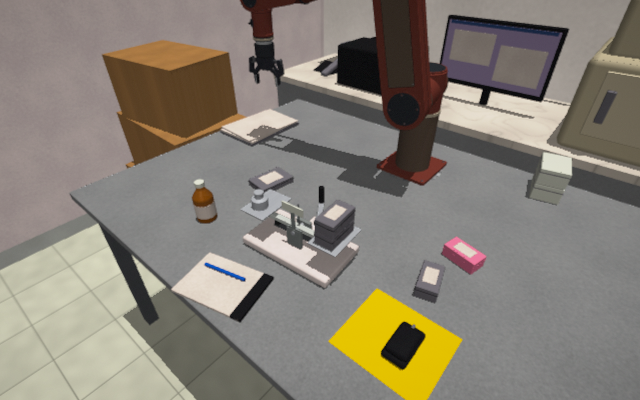

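The grey case_c is left of the scale at top px (213,216) and scene px (430,280), and the pink look-alike is at (200,266). The lever handle sits at top px (354,234). The stack is on the left pan at (288,167). I'll take closer crops for a finer fit.

Run:
```python
from h import *
t=cv2.imread("pics/top0.png");s=cv2.imread("pics/scene0.png")
f=lambda im,x,y,w,h,k:cv2.resize(im[y:y+h,x:x+w],(w*k,h*k),interpolation=cv2.INTER_CUBIC)
a=np.hstack([f(t,190,190,50,50,8),f(t,265,140,50,60,8)[:400]])
cv2.imwrite("pics/crop1.png",np.vstack([a]))
cv2.imwrite("pics/crop2.png",np.hstack([f(s,405,255,50,55,8),f(s,305,195,50,55,8)]))
```

```text
(no output)
```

View pics/crop1.png

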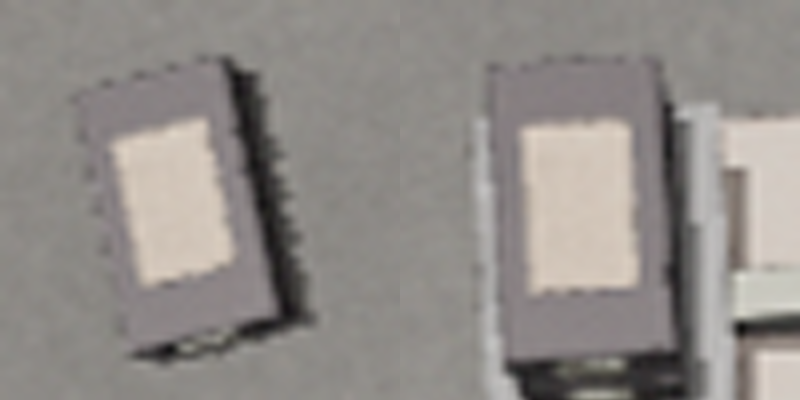

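View pics/crop2.png

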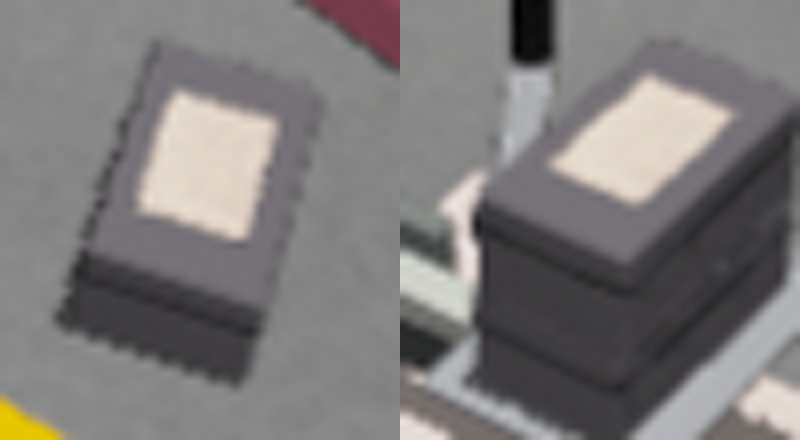

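Both crops show the lids and latches clearly, with the latches at the near (−x) end. I'll intersect the lid corners I read with the lid planes.

Run:
```python
from h import *
def q(c,o,pts,z):
    P=np.array([ray(c,np.array(o)+(np.array(p)+.5)/8-.5,z)[:2] for p in pts])
    m=P.mean(0);a=(P[0]+P[1]-P[2]-P[3])/2
    b=(P[0]+P[3]-P[1]-P[2])/2
    print(c,z,m.round(1),"len",np.linalg.norm(a).round(),np.degrees(np.arctan2(a[1],a[0])).round(1),"wid",np.linalg.norm(b).round(),np.degrees(np.arctan2(-b[0],b[1])).round(1))
q("top",(190,190),[(78,95),(225,58),(280,318),(130,350)],40)
q("scene",(405,255),[(262,312),(88,255),(155,40),(320,95)],40)
q("top",(265,140),[(88,65),(260,60),(280,352),(108,362)],192)
q("scene",(305,195),[(232,268),(85,195),(255,38),(400,95)],192)
```

```text
top 40 [517.4 333. ] len 97.0 14.9 wid 54.0 13.7
scene 40 [520.  334.2] len 99.0 15.3 wid 53.0 14.1
top 192 [623.7 103.5] len 98.0 5.0 wid 55.0 3.0
scene 192 [625.5 105.3] len 97.0 6.5 wid 54.0 3.9
```

>>> move_arm(commands=[15,-20,0,0,0,0,0,27,-36,0,0,0,0,0,28,-37,0,0,0,0,0,28,-37,0,0,0,0,0,28,-37,0,0,0,0,0,28,-37,0,0,0,0,0,28,-37,0,0,0,0,0,28,-37,0,0,0,0,0,28,-37,0,0,0,0,0,28,-37,0,0,0,0,0,28,-37,0,0,0,0,0,28,-37,0,0,0,0,0])

```text
time_s: 2.6
tcp_pos: [367.5, -90.4, 245.8]
tcp_rot: [[0.953, 0.303, 0.002], [0.303, -0.953, -0.001], [0.001, 0.001, -1.0]]
ft_force: [1.2, -0.3, -0.2]
width: 0.995
grip_force: 0.0
```

>>> move_arm(commands=[28,-37,0,0,0,0,0,28,-37,0,0,0,0,0,28,-37,0,0,0,0,0,28,-37,0,0,0,0,0,28,-37,0,0,0,0,0,28,-37,10,0,0,0,0,28,-37,15,0,0,0,0,28,-37,20,0,0,0,0,22,-29,20,0,0,0,0,12,-12,10,0,0,0,0,0,0,10,0,0,0.052,0,0,0,0,0,0,0,0])

```text
time_s: 3.8
tcp_pos: [509.6, 306.9, 158.4]
tcp_rot: [[0.967, 0.254, -0.003], [0.254, -0.967, -0.002], [-0.004, 0.001, -1.0]]
ft_force: [-1.1, -0.1, -0.8]
width: 0.998
grip_force: 0.0
```

```bash
cat >> h.py <<'E'
def delta(p,yaw):
    o=r.observe();R=o["tcp_rot"];y=np.degrees(np.arctan2(R[1,0],R[0,0]))
    print("t",o["time_s"],"tcp",o["tcp_pos"].round(1),"yaw",y.round(2),"z",R[:,2].round(3),"F",o["ft_force"].round(1),"w",o["width"],"g",o["grip_force"],"j",o["joint_positions"].round(0))
    print("tool delta",(R.T@(np.array(p)-o["tcp_pos"])).round(1),"turn",np.radians(y-yaw).round(3))
E
python3 - <<'E'
from h import *
delta((518.5,333.5,22),14.6)
im=r.read_camera("scene");cv2.imwrite("pics/s1.png",cv2.resize(im[180:330,330:530,::-1],(800,600)))
E
```

```text
t 3.8 tcp [509.6 306.9 158.4] yaw 14.69 z [-0.003 -0.002 -1.   ] F [-1.1 -0.1 -0.8] w 0.9981361620134389 g 0.0 j [23. 13. 97. -0. 71. 99.]
tool delta [ 15.8 -23.5 136.3] turn 0.002
```

View pics/s1.png

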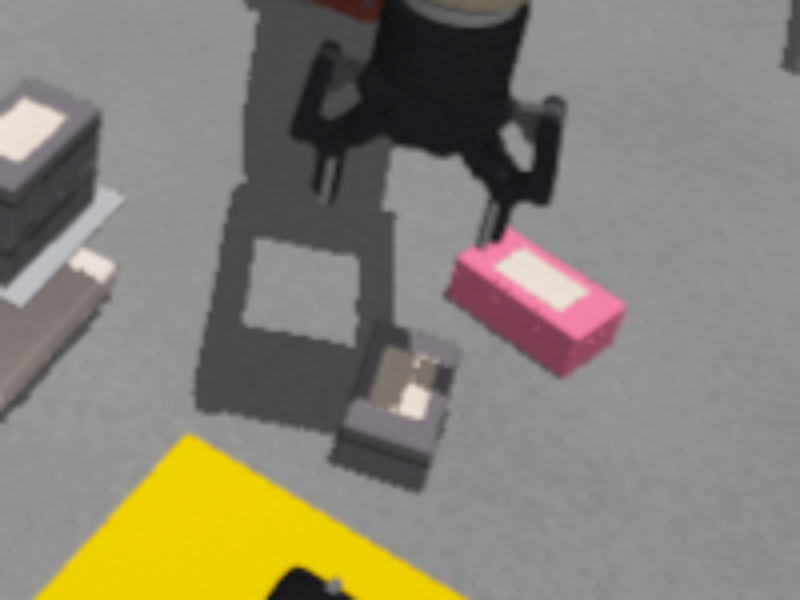

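The gripper is lined up with case_c in yaw and the pink case is clear of the fingers. Next I centre over it and descend.

>>> move_arm(commands=[8,-12,10,0,0,0,0,8,-11,25,0,0,0,0,0,0,30,0,0,0,0,0,0,30,0,0,0,0,0,0,25,0,0,0,0,0,0,15,0,0,0,0,0,0,0,0,0,0,0,0,0,0,0,0,0,0])

```text
time_s: 4.65
tcp_pos: [521.3, 333.2, 26.8]
tcp_rot: [[0.967, 0.253, 0.001], [0.253, -0.967, 0.001], [0.001, -0.0, -1.0]]
ft_force: [0.3, 0.5, 1.1]
width: 0.998
grip_force: 0.0
```

Run:
```python
from h import *
delta((518.5,333.5,22),14.6)
im=r.read_camera("scene");cv2.imwrite("pics/s2.png",cv2.resize(im[210:310,370:500,::-1],(780,600)))
```

```text
t 4.65 tcp [521.3 333.2  26.8] yaw 14.66 z [ 0.001  0.001 -1.   ] F [0.3 0.5 1.1] w 0.9980429103355118 g 0.0 j [ 25.  26.  97.   0.  58. 101.]
tool delta [-2.6 -1.   4.8] turn 0.001
```

View pics/s2.png

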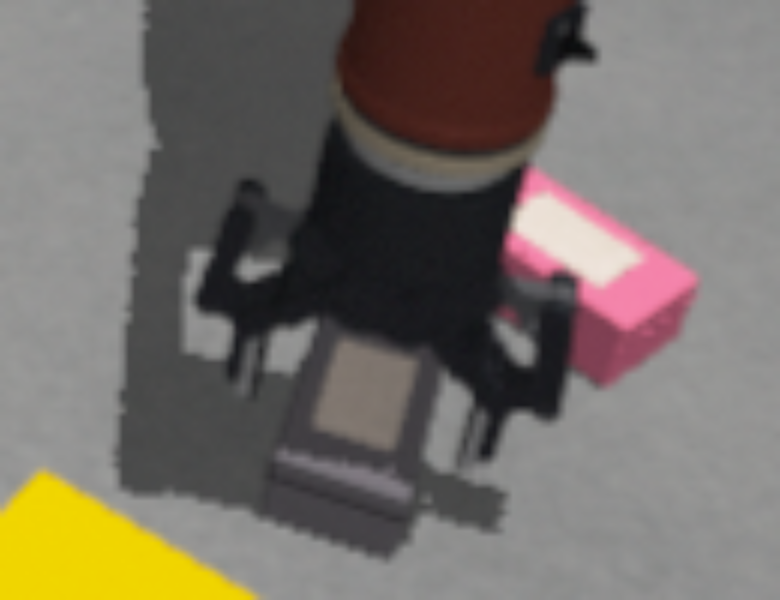

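The fingers straddle case_c squarely, so I close and lift.

>>> move_arm(commands=[-2.5,-1,5,0,0,0,0,0,0,0,0,0,0,0.3,0,0,0,0,0,0,0.6,0,0,0,0,0,0,0.6,0,0,0,0,0,0,0.6,0,0,0,0,0,0,0.6,0,0,0,0,0,0,0.6,0,0,0,0,0,0,0.6], grip_force=35)

```text
time_s: 5.5
tcp_pos: [518.1, 333.6, 21.1]
tcp_rot: [[0.967, 0.253, 0.001], [0.253, -0.967, 0.0], [0.001, -0.0, -1.0]]
ft_force: [-1.0, -0.7, 5.6]
width: 0.651
grip_force: 38.7
```

Run:
```python
from h import *
delta((518.5,333.5,22),14.6)
```

```text
t 5.5 tcp [518.1 333.6  21.1] yaw 14.66 z [ 0.001  0.    -1.   ] F [-1.  -0.7  5.6] w 0.6507729469265018 g 38.72323930263519 j [ 25.  26.  97.   0.  57. 101.]
tool delta [ 0.3  0.2 -0.9] turn 0.001
```

>>> move_arm(commands=[0,0,-10,0,0,0,0.6,0,0,-25,0,0,0,0.6,0,0,-40,0,0,0,0.6,0,0,-40,0,0,0,0.6,0,0,-40,0,0,0,0.6,0,0,-40,0,0,0,0.6,3,15,-30,0,0,0,0.6,6,32,-10,0,0,0,0.6,6,35,0,0,0,0,0.6,7,38,0,0,0,0,0.6,7,38,0,0,0,0,0.6,7,36,0,0,0,0,0.6])

```text
time_s: 6.7
tcp_pos: [601.7, 153.2, 255.4]
tcp_rot: [[0.967, 0.253, -0.001], [0.253, -0.967, -0.0], [-0.001, -0.0, -1.0]]
ft_force: [0.4, 0.0, -1.3]
width: 0.648
grip_force: 38.1
```

>>> move_arm(commands=[5,30,0,0,0,0,0.6,3,16,0,0,0,0,0.6,1,8,0,0,0,0,0.6,0,0,0,0,0,0.08,0.6,0,0,0,0,0,0.088,0.6,0,0,0,0,0,0,0.6,0,0,0,0,0,0,0.6])

```text
time_s: 7.4
tcp_pos: [623.7, 105.9, 255.5]
tcp_rot: [[0.996, 0.091, -0.0], [0.091, -0.996, 0.0], [-0.0, -0.0, -1.0]]
ft_force: [-0.1, 0.5, -1.6]
width: 0.65
grip_force: 38.1
```

Run:
```python
from h import *
delta((624.5,104.5,213),5)
s=r.read_camera("scene");t=r.read_camera("top")
cv2.imwrite("pics/s3f.png",s[:,:,::-1]);cv2.imwrite("pics/t3f.png",t[:,:,::-1])
cv2.imwrite("pics/s3.png",cv2.resize(s[150:260,290:380,::-1],None,fx=5.4,fy=5.4,interpolation=cv2.INTER_CUBIC))
```

```text
t 7.4 tcp [623.7 105.9 255.5] yaw 5.23 z [-0.  0. -1.] F [-0.1  0.5 -1.6] w 0.6496417150637357 g 38.12034845352173 j [ 2. 13. 86.  0. 81. 87.]
tool delta [ 0.7  1.5 42.5] turn 0.004
```

View pics/s3.png

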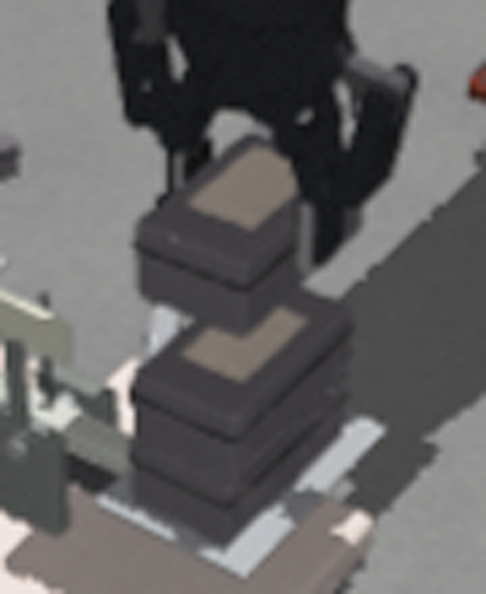

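The held case hangs over the stack. Its lid corners are at crop (138,240) and (245,283), and the stack's at (135,392) and (235,437). I'll compare them in the world frame.

Run:
```python
from h import *
g=lambda p,z:ray("scene",np.array([290,150])+(np.array(p)+.5)/5.4-.5,z)[:2]
for n,L,N,z in(("held lid",(138,240),(245,283),274.5),("held bot",(140,293),(245,332),234.5),("stack lid",(135,392),(235,437),192)):
    a,b=g(L,z),g(N,z);print(n,a.round(1),b.round(1),"mid",((a+b)/2).round(1),"len",np.linalg.norm(b-a).round(1),"yaw",np.degrees(np.arctan2(a[0]-b[0],b[1]-a[1])).round(1))
# predicted boxes overlay
s=cv2.imread("pics/s3f.png");t=cv2.imread("pics/t3f.png")
def box(im,c,x,y,z,yaw,col,k,o):
    w=np.radians(yaw);R=np.array([[np.cos(w),-np.sin(w)],[np.sin(w),np.cos(w)]])
    P=[proj(c,[*(np.array([x,y])+R@np.array(q)),z]) for q in((50,28),(50,-28),(-50,-28),(-50,28))]
    cv2.polylines(im,[np.int32(np.round(((np.array(P)-o+.5)*k-.5)*16))],True,col,1,cv2.LINE_AA,4)
k=7
S=cv2.resize(s[160:255,300:357],None,fx=k*.9,fy=k*.9,interpolation=cv2.INTER_CUBIC)
T=cv2.resize(cv2.imread("pics/top0.png")[140:200,265:315],None,fx=k*1.2,fy=k*1.2,interpolation=cv2.INTER_CUBIC)
o=np.array([300,160]);o2=np.array([265,140])
box(S,"scene",624.5,104.5,192,5,(0,255,0),k*.9,o);box(S,"scene",624.5,104.5,112,5,(0,255,0),k*.9,o)
box(S,"scene",623.7,105.9,274.5,5.2,(0,255,255),k*.9,o);box(S,"scene",623.7,105.9,234.5,5.2,(0,255,255),k*.9,o)
box(T,"top",624.5,104.5,192,5,(0,255,0),k*1.2,o2)
h=max(S.shape[0],T.shape[0]);pad=lambda i:cv2.copyMakeBorder(i,0,h-i.shape[0],0,0,cv2.BORDER_CONSTANT)
cv2.imwrite("pics/ov.png",np.hstack([pad(S),pad(T)])[:600])
```

```text
held lid [684.8  93.3] [679.8 145.5] mid [682.3 119.4] len 52.5 yaw 5.4
held bot [671.6  82.4] [664. 134.] mid [667.8 108.2] len 52.2 yaw 8.4
stack lid [685.   90.4] [680.3 142.6] mid [682.7 116.5] len 52.4 yaw 5.2
```

View pics/ov.png

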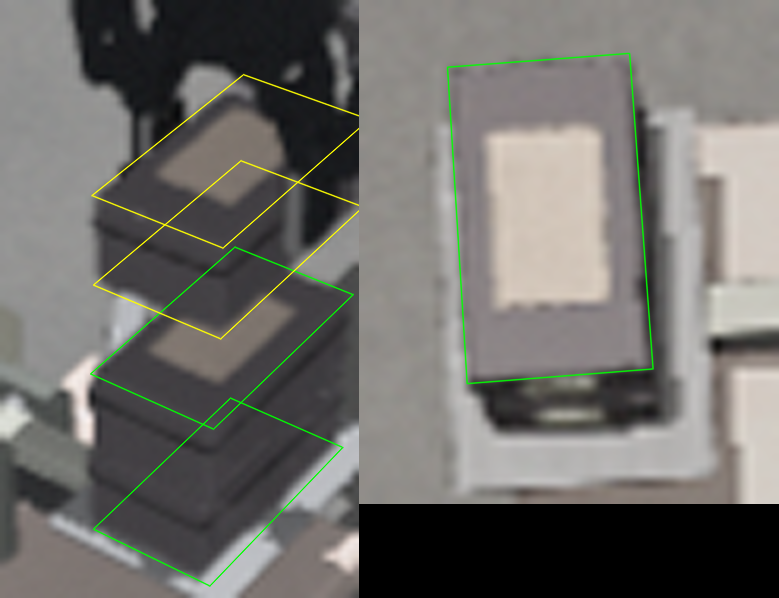

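The offsets between held case and stack agree to about 2 mm. I'll apply +0.5 in x and +2.3 in tool y, then descend to just above contact.

>>> move_arm(commands=[0.5,2.3,10,0,0,0.004,0.6,0,0,12,0,0,0,0.6,0,0,10,0,0,0,0.6,0,0,4,0,0,0,0.6,0,0,2,0,0,0,0.6,0,0,0,0,0,0,0.6,0,0,0,0,0,0,0.6])

```text
time_s: 8.2
tcp_pos: [625.1, 102.6, 218.0]
tcp_rot: [[0.996, 0.084, 0.001], [0.084, -0.996, 0.0], [0.001, -0.0, -1.0]]
ft_force: [0.6, 0.1, -1.8]
width: 0.651
grip_force: 38.1
```

Run:
```python
from h import *
delta((624.2,103.6,213),5)
s=r.read_camera("scene")
cv2.imwrite("pics/s4.png",cv2.resize(s[160:255,300:370,::-1],None,fx=6.3,fy=6.3,interpolation=cv2.INTER_CUBIC))
```

```text
t 8.2 tcp [625.1 102.6 218. ] yaw 4.8 z [ 0.001  0.    -1.   ] F [ 0.6  0.1 -1.8] w 0.6514629119070634 g 38.12283396720886 j [ 2. 15. 88.  0. 77. 87.]
tool delta [-0.8 -1.   5. ] turn -0.003
```

View pics/s4.png

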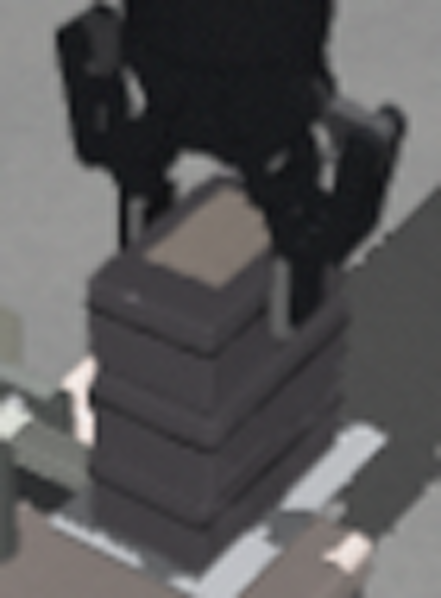

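The held case sits about 5 mm above the stack and is aligned with it; its left and near corners line up within a pixel. I'll set it down slowly.

>>> move_arm(commands=[-0.6,-0.7,1,0,0,-0.003,0.6,0,0,1,0,0,0,0.6,0,0,1,0,0,0,0.6,0,0,0.7,0,0,0,0.6,0,0,0,0,0,0,0.6])

```text
time_s: 8.75
tcp_pos: [624.0, 103.3, 213.6]
tcp_rot: [[0.996, 0.087, -0.0], [0.087, -0.996, -0.0], [-0.0, -0.0, -1.0]]
ft_force: [-0.2, -0.5, -0.8]
width: 0.649
grip_force: 38.1
```

>>> move_arm(commands=[0,0,0.5,0,0,0,0.6,0,0,0.5,0,0,0,0.6,0,0,0,0,0,0,0.6])

```text
time_s: 9.05
tcp_pos: [624.2, 103.3, 213.1]
tcp_rot: [[0.996, 0.087, 0.0], [0.087, -0.996, 0.0], [0.0, -0.0, -1.0]]
ft_force: [-0.3, -0.1, 0.2]
width: 0.649
grip_force: 38.3
```

Run:
```python
from h import *
delta((624.2,103.6,213),5)
```

```text
t 9.05 tcp [624.2 103.3 213.1] yaw 4.97 z [ 0.  0. -1.] F [-0.3 -0.1  0.2] w 0.6491823627926089 g 38.308348059654236 j [ 2. 15. 88.  0. 77. 87.]
tool delta [ 0.1 -0.3  0.1] turn -0.0
```

>>> move_arm(commands=[0,0,0.4,0,0,0,0.6,0,0,0,0,0,0,0.6,0,0,0,0,0,0,0.6])

```text
time_s: 9.35
tcp_pos: [624.2, 103.3, 212.8]
tcp_rot: [[0.996, 0.087, 0.0], [0.087, -0.996, 0.0], [0.0, 0.0, -1.0]]
ft_force: [-1.4, 0.3, 2.7]
width: 0.647
grip_force: 38.4
```

>>> move_arm(commands=[0,0,0,0,0,0,0.33,0,0,0,0,0,0,0.28,0,0,0,0,0,0,0.2,0,0,0,0,0,0,0.12,0,0,0,0,0,0,0.12,0,0,0,0,0,0,0.12], grip_force=20)

```text
time_s: 9.95
tcp_pos: [624.1, 103.3, 212.4]
tcp_rot: [[0.996, 0.087, 0.0], [0.087, -0.996, -0.0], [0.0, 0.0, -1.0]]
ft_force: [-0.4, 0.7, -0.2]
width: 0.882
grip_force: 0.0
```

>>> move_arm(commands=[0,0,-8,0,0,0,0.12,0,0,-20,0,0,0,0.12,0,0,-30,0,0,0,0.12,0,0,-30,0,0,0,0.12])

```text
time_s: 10.35
tcp_pos: [623.8, 103.3, 301.6]
tcp_rot: [[0.996, 0.087, -0.001], [0.087, -0.996, -0.0], [-0.001, -0.0, -1.0]]
ft_force: [-0.3, 0.1, 1.0]
width: 0.878
grip_force: 0.0
```

Run:
```python
from h import *
delta((463,-87,250),-25)
s=r.read_camera("scene");h=r.landmark_of("scene","lever_handle")
cv2.imwrite("pics/s5.png",cv2.resize(s[150:255,230:370,::-1],None,fx=5.6,fy=5.6,interpolation=cv2.INTER_CUBIC))
print([(d["score"],ray("scene",d["position"],104).round(1)) for d in h[:2]])
```

```text
t 10.35 tcp [623.8 103.3 301.6] yaw 4.97 z [-0.001 -0.    -1.   ] F [-0.3  0.1  1. ] w 0.8777696089752067 g 0.0 j [ 2. 12. 82.  0. 86. 87.]
tool delta [-176.7  175.6   51.7] turn 0.523
[(0.41, array([461.2, -87.8, 104. ]))]
```

View pics/s5.png

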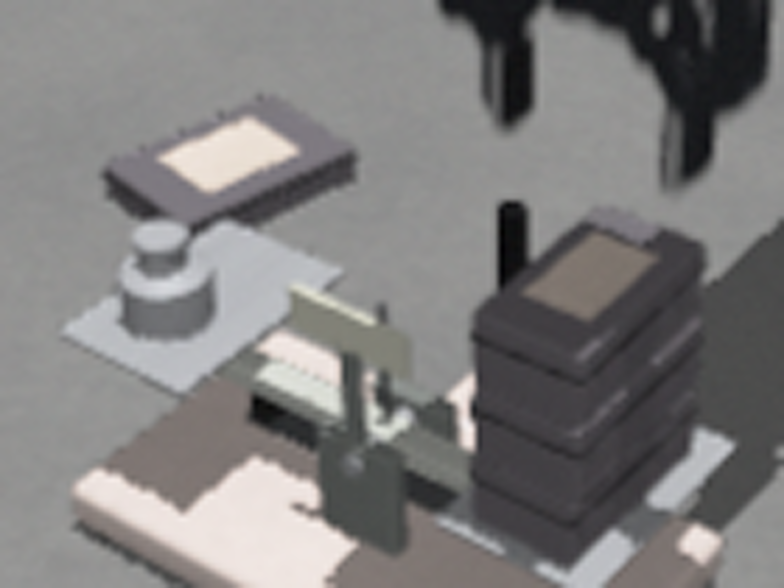

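The third case sits squarely on the stack. I'll move over to the lever handle and turn the tool so the fingers straddle it along its arc.

>>> move_arm(commands=[-15,15,0,0,0,0,0.5,-32,32,0,0,0,0,0.5,-32,32,0,0,0,0,0.5,-32,32,0,0,0,0,0.5,-32,32,0,0,0,0,0.5,-22,22,15,0,0,0,0.5,-11.5,10.5,35,0,0,0,0.5,0,0,40,0,0,-0.14,0.5,0,0,40,0,0,-0.14,0.5,0,0,10,0,0,-0.14,0.5,0,0,0,0,0,-0.14,0.5,0,0,0,0,0,0,0.5])

```text
time_s: 11.65
tcp_pos: [463.0, -86.8, 159.8]
tcp_rot: [[0.797, 0.604, -0.001], [0.604, -0.797, 0.0], [-0.001, -0.001, -1.0]]
ft_force: [-0.1, -0.3, 0.0]
width: 0.5
grip_force: 0.0
```

Run:
```python
from h import *
delta((463,-87,70),37)
s=r.read_camera("scene");t=r.read_camera("top")
cv2.imwrite("pics/s6.png",cv2.resize(s[130:230,260:380,::-1],None,fx=6,fy=6,interpolation=cv2.INTER_CUBIC))
```

```text
t 11.65 tcp [463.  -86.8 159.8] yaw 37.12 z [-0.001  0.    -1.   ] F [-0.1 -0.3  0. ] w 0.500471517094881 g 0.0 j [-20.  -4. 115.  -0.  69.  33.]
tool delta [-0.1  0.3 89.8] turn 0.002
```

View pics/s6.png

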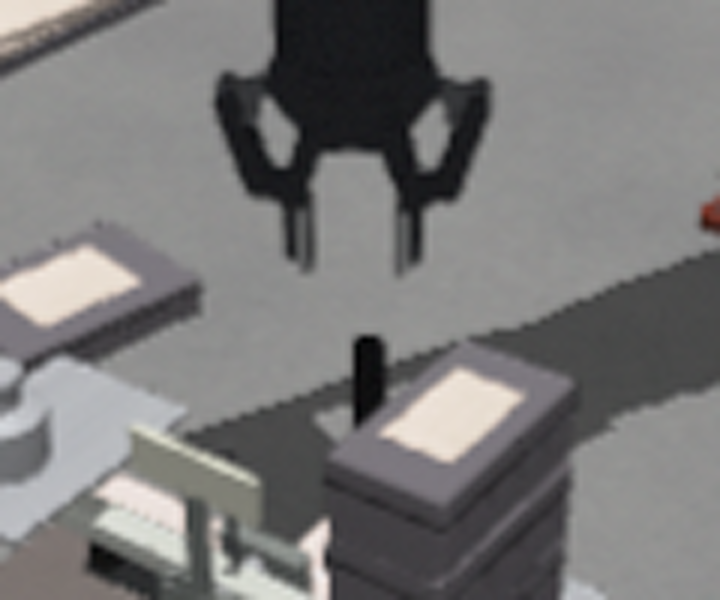

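The handle stands about 2 px (4 mm) to the right of the finger midline, at crop (368,340) against 356. I'll shift by that much and descend. That picture was one over the viewing limit, so from here I'll use numbers only.

>>> move_arm(commands=[0,-3,20,0,0,0,0.5,0,0,25,0,0,0,0.5,0,0,25,0,0,0,0.5,0,0,15,0,0,0,0.5,0,0,5,0,0,0,0.5,0,0,0,0,0,0,0.5])

```text
time_s: 12.35
tcp_pos: [461.6, -84.4, 70.4]
tcp_rot: [[0.799, 0.601, -0.0], [0.601, -0.799, 0.0], [-0.0, -0.0, -1.0]]
ft_force: [0.1, 0.1, 0.2]
width: 0.502
grip_force: 0.0
```

>>> move_arm(commands=[0,0,0,0,0,0,0.62,0,0,0,0,0,0,0.66,0,0,0,0,0,0,0.69,0,0,0,0,0,0,0.69,0,0,0,0,0,0,0.69])

```text
time_s: 12.85
tcp_pos: [461.6, -83.8, 71.2]
tcp_rot: [[0.798, 0.602, -0.0], [0.602, -0.798, 0.001], [0.001, -0.001, -1.0]]
ft_force: [-3.3, 3.5, 4.7]
width: 0.312
grip_force: 2.5
```

The finger on the −y side touches the post, and the push is toward the home stop, so it's harmless. I'll recentre and then swing slowly along the arc.

>>> move_arm(commands=[0,-4,0,0,0,0,0.69,0,-2,0,0,0,0.02,0.69,0,-4.5,0,0,0,0.05,0.69,0.1,-4.5,0,0,0,0.05,0.69,0.1,-4.5,0,0,0,0.05,0.69,0.1,-4.5,0,0,0,0.05,0.69,0.1,-4.5,0,0,0,0.05,0.69,0.1,-4.5,0,0,0,0.05,0.69])

```text
time_s: 13.65
tcp_pos: [446.1, -56.1, 70.9]
tcp_rot: [[0.948, 0.318, 0.002], [0.318, -0.948, -0.001], [0.001, 0.002, -1.0]]
ft_force: [0.6, -0.5, 0.3]
width: 0.31
grip_force: 0.6
```

```bash
cat >> h.py <<'E'
def arc():
    o=r.observe();R=o["tcp_rot"];v=np.array([530.7,-26.3])-o["tcp_pos"][:2]
    print("t",o["time_s"],"radius",np.linalg.norm(v).round(1),"swing",np.radians(37.4-np.degrees(np.arctan2(v[1],v[0]))).round(3),"yaw swing",np.radians(37.4-np.degrees(np.arctan2(R[1,0],R[0,0]))).round(3),"z",o["tcp_pos"][2].round(1),"Ftool",(R.T@o["ft_force"]).round(1),"w",o["width"].round(3),"g",o["grip_force"])
E
python3 -c "
from h import *
arc()
for c in('top','scene'):
    r.read_camera(c);print([(d['score'],ray(c,d['position'],104).round(1)) for d in r.landmark_of(c,'lever_handle')[:2]])"
```

```text
Traceback (most recent call last):
  File "h.py", line 16, in arc
    print("t",o["time_s"],"radius",np.linalg.norm(v).round(1),"swing",np.radians(37.4-np.degrees(np.arctan2(v[1],v[0]))).round(3),"yaw swing",np.radians(37.4-np.degrees(np.arctan2(R[1,0],R[0,0]))).round(3),"z",o["tcp_pos"][2].round(1),"Ftool",(R.T@o["ft_force"]).round(1),"w",o["width"].round(3),"g",o["grip_force"])
                                                                                                                                                                                                                                                                                    ^^^^^^^^^^^^^^^^
AttributeError: 'float' object has no attribute 'round'
```

>>> move_arm(commands=[0.1,-4.5,0,0,0,0.05,0.69,0.1,-4.5,0,0,0,0.05,0.69,0.1,-4.5,0,0,0,0.05,0.69,0.1,-4.5,0,0,0,0.05,0.69,0.1,-4.5,0,0,0,0.05,0.69,0.1,-4.5,0,0,0,0.05,0.69,0.1,-4.5,0,0,0,0.05,0.69,0.1,-4.5,0,0,0,0.05,0.69])

```text
time_s: 14.45
tcp_pos: [441.3, -20.6, 70.9]
tcp_rot: [[0.997, -0.076, 0.001], [-0.076, -0.997, -0.001], [0.001, 0.001, -1.0]]
ft_force: [-0.4, -2.5, 0.1]
width: 0.307
grip_force: 0.7
```

```bash
sed -i 's/o\["width"\].round(3)/o["width"]/' h.py; python3 -c "
from h import *
arc()
for c in('top','scene'):
    r.read_camera(c);print([(d['score'],ray(c,d['position'],104).round(1)) for d in r.landmark_of(c,'lever_handle')[:2]])"
```

```text
t 14.45 radius 89.6 swing 0.716 yaw swing 0.729 z 70.9 Ftool [-0.2  2.5 -0.1] w 0.30735675306460775 g 0.6745635531842709
[(0.17, array([682.1, 338.7, 104. ]))]
[(0.34, array([778. , 392.7, 104. ]))]
```

Pushing force is about 2.5 N, so the lever is following. I'll carry on to the far stop.

>>> move_arm(commands=[0.1,-4.5,0,0,0,0.05,0.69,0.1,-4.5,0,0,0,0.05,0.69,0.1,-4.5,0,0,0,0.05,0.69,0.1,-4.5,0,0,0,0.05,0.69,0.1,-4.5,0,0,0,0.05,0.69,0.1,-4.5,0,0,0,0.05,0.69,0.1,-4.5,0,0,0,0.05,0.69,0,-2,0,0,0,0.02,0.69])

```text
time_s: 15.45
tcp_pos: [449.2, 11.8, 70.4]
tcp_rot: [[0.903, -0.429, -0.001], [-0.429, -0.903, -0.0], [-0.0, 0.0, -1.0]]
ft_force: [-1.5, -1.4, -0.2]
width: 0.306
grip_force: 0.7
```

```bash
python3 -c "
from h import *
arc()"
```

```text
t 15.45 radius 90.0 swing 1.09 yaw swing 1.096 z 70.4 Ftool [-0.8  1.9  0.2] w 0.305840083623019 g 0.7391769625246525
```

>>> move_arm(commands=[0,-2,0,0,0,0.02,0.69,0,-2,0,0,0,0.02,0.69,0,-1,0,0,0,0.01,0.69,0,0,0,0,0,0,0.69])

```text
time_s: 15.85
tcp_pos: [451.5, 16.4, 70.3]
tcp_rot: [[0.881, -0.473, -0.0], [-0.473, -0.881, 0.0], [-0.0, -0.0, -1.0]]
ft_force: [-0.8, -0.4, -0.6]
width: 0.309
grip_force: 0.4
```

```bash
python3 -c "
from h import *
arc()"
```

```text
t 15.85 radius 90.0 swing 1.147 yaw swing 1.146 z 70.3 Ftool [-0.6  0.8  0.6] w 0.30881091755987145 g 0.37726951763033867
```

>>> move_arm(commands=[0,-2,0,0,0,0,0.69,0,-2,0,0,0,0,0.69,0,0,0,0,0,0,0.69])

```text
time_s: 16.15
tcp_pos: [453.6, 20.0, 70.4]
tcp_rot: [[0.881, -0.473, 0.0], [-0.473, -0.881, 0.0], [0.0, -0.0, -1.0]]
ft_force: [-0.1, 0.1, 0.5]
width: 0.307
grip_force: 0.3
```

```bash
python3 -c "
from h import *
arc()"
```

```text
t 16.15 radius 89.9 swing 1.194 yaw swing 1.146 z 70.4 Ftool [-0.2 -0.1 -0.5] w 0.30732597279196694 g 0.26159184984862804
```

>>> move_arm(commands=[0,-2,0,0,0,0,0.69,0,-2,0,0,0,0,0.69])

```text
time_s: 16.35
tcp_pos: [454.0, 20.9, 70.2]
tcp_rot: [[0.882, -0.472, -0.004], [-0.472, -0.882, -0.005], [-0.001, 0.007, -1.0]]
ft_force: [-10.9, -20.7, 7.1]
width: 0.311
grip_force: 11.5
```

```bash
python3 -c "
from h import *
arc()
s0=cv2.imread('pics/scene0.png')[:,:,::-1]
s=r.read_camera('scene');cv2.imwrite('pics/free.png',s[:,:,::-1])
a=cv2.cvtColor(cv2.imread('pics/s3f.png'),cv2.COLOR_BGR2GRAY)
g=cv2.cvtColor(s,cv2.COLOR_RGB2GRAY)
# stack/weight vertical shifts against earlier picture
for n,(x,y,w,h) in dict(weight=(248,185,26,30),stack=(312,222,34,26),dial=(282,198,26,16)).items():
    m=cv2.matchTemplate(g[y-8:y+h+8,x-8:x+w+8],a[y:y+h,x:x+w],cv2.TM_CCOEFF_NORMED);_,v,_,p=cv2.minMaxLoc(m);print(n,v,p[0]-8,p[1]-8)
print([(d['score'],ray('scene',d['position'],104).round(1)) for d in r.landmark_of('scene','lever_handle')[:3]])
print([(d['score'],d['position']) for d in r.landmark_of('scene','load_pan_top')[:2]],[(d['score'],d['position']) for d in r.landmark_of('scene','ref_pan_top')[:2]])
"
```

```text
t 16.35 radius 90.1 swing 1.204 yaw swing 1.144 z 70.2 Ftool [ 0.2 23.4 -6.9] w 0.31136367957867933 g 11.472943425178528
weight 0.8250105381011963 0 -3
stack 0.8896685838699341 0 3
dial 0.8625988960266113 2 1
[]
[(0.66, [333.2, 238.5])] [(0.68, [266.0, 200.4])]
```

The far stop is reached (23 N), with the stack 3 px lower and the weight 3 px higher. I'll unload the lever and wait two seconds.

>>> move_arm(commands=[0,3.5,0,0,0,0,0.69,0,0,0,0,0,0,0.69,0,0,0,0,0,0,0.69,0,0,0,0,0,0,0.69,0,0,0,0,0,0,0.69,0,0,0,0,0,0,0.69,0,0,0,0,0,0,0.69,0,0,0,0,0,0,0.69,0,0,0,0,0,0,0.69,0,0,0,0,0,0,0.69])

```text
time_s: 17.55
tcp_pos: [453.8, 20.4, 70.5]
tcp_rot: [[0.881, -0.473, 0.0], [-0.473, -0.881, 0.0], [0.0, -0.0, -1.0]]
ft_force: [0.2, -3.2, 0.0]
width: 0.312
grip_force: 1.0
```

>>> move_arm(commands=[0,0,0,0,0,0,0.69,0,0,0,0,0,0,0.69,0,0,0,0,0,0,0.69,0,0,0,0,0,0,0.69,0,0,0,0,0,0,0.69,0,0,0,0,0,0,0.69,0,0,0,0,0,0,0.69,0,0,0,0,0,0,0.69,0,0,0,0,0,0,0.69,0,0,0,0,0,0,0.69,0,0,0,0,0,0,0.69])

```text
time_s: 18.65
tcp_pos: [453.6, 20.4, 70.3]
tcp_rot: [[0.881, -0.473, -0.0], [-0.473, -0.881, 0.0], [-0.0, -0.0, -1.0]]
ft_force: [-0.0, -0.9, 0.1]
width: 0.311
grip_force: 0.2
```

```bash
python3 -c "
from h import *
arc()"
```

```text
t 18.65 radius 90.1 swing 1.197 yaw swing 1.146 z 70.3 Ftool [ 0.4  0.8 -0.1] w 0.31133416635658967 g 0.1648319698870182
```

>>> move_arm(commands=[0.1,4.5,0,0,0,-0.05,0.69,0.1,4.5,0,0,0,-0.05,0.69,0.1,4.5,0,0,0,-0.05,0.69,0.1,4.5,0,0,0,-0.05,0.69,0.1,4.5,0,0,0,-0.05,0.69,0.1,4.5,0,0,0,-0.05,0.69,0.1,4.5,0,0,0,-0.05,0.69,0.1,4.5,0,0,0,-0.05,0.69,0.1,4.5,0,0,0,-0.05,0.69,0.1,4.5,0,0,0,-0.05,0.69,0.1,4.5,0,0,0,-0.05,0.69])

```text
time_s: 19.75
tcp_pos: [442.3, -26.9, 70.1]
tcp_rot: [[0.998, 0.059, -0.001], [0.059, -0.998, 0.001], [-0.001, -0.001, -1.0]]
ft_force: [-1.1, 2.1, 0.8]
width: 0.312
grip_force: 1.1
```

```bash
python3 -c "
from h import *
arc()"
```

```text
t 19.75 radius 88.4 swing 0.645 yaw swing 0.594 z 70.1 Ftool [-1.  -2.2 -0.8] w 0.3118133714388126 g 1.0626129806041718
```

>>> move_arm(commands=[-0.5,4.5,0,0,0,-0.04,0.69,-0.5,4.5,0,0,0,-0.05,0.69,-0.3,4.5,0,0,0,-0.05,0.69,0,4.5,0,0,0,-0.05,0.69,0.1,4.5,0,0,0,-0.05,0.69,0.1,4.5,0,0,0,-0.05,0.69,0.1,4.5,0,0,0,-0.05,0.69,0.1,4.5,0,0,0,-0.05,0.69,0.1,4.5,0,0,0,-0.05,0.69,0.1,4.5,0,0,0,-0.05,0.69])

```text
time_s: 20.75
tcp_pos: [453.6, -69.9, 70.0]
tcp_rot: [[0.853, 0.522, -0.002], [0.522, -0.853, 0.001], [-0.001, -0.002, -1.0]]
ft_force: [-1.9, 2.2, 0.5]
width: 0.309
grip_force: 1.0
```

```bash
python3 -c "
from h import *
arc()"
```

```text
t 20.75 radius 88.6 swing 0.139 yaw swing 0.104 z 70.0 Ftool [-0.5 -2.8 -0.5] w 0.30882577365831954 g 1.0492388159036636
```

>>> move_arm(commands=[-0.3,4,0,0,0,-0.04,0.69,0,4,0,0,0,-0.04,0.69,0,3,0,0,0,-0.03,0.69,0,2.5,0,0,0,0,0.69,0,0,0,0,0,0,0.69])

```text
time_s: 21.25
tcp_pos: [461.3, -81.5, 70.1]
tcp_rot: [[0.793, 0.61, -0.001], [0.61, -0.793, 0.0], [-0.0, -0.001, -1.0]]
ft_force: [-0.9, 0.4, 0.4]
width: 0.308
grip_force: 0.5
```

```bash
python3 -c "
from h import *
arc()"
```

```text
t 21.25 radius 88.7 swing -0.019 yaw swing -0.003 z 70.1 Ftool [-0.5 -0.9 -0.4] w 0.3077537756610541 g 0.5208822526037693
```

>>> move_arm(commands=[0,1.5,0,0,0,0,0.69,0,1.5,0,0,0,0,0.69,0,0,0,0,0,0,0.69])

```text
time_s: 21.55
tcp_pos: [462.5, -83.1, 70.1]
tcp_rot: [[0.792, 0.61, -0.002], [0.61, -0.792, 0.002], [-0.001, -0.003, -1.0]]
ft_force: [-4.1, 3.4, 1.9]
width: 0.31
grip_force: 2.8
```

>>> move_arm(commands=[0,1.5,0,0,0,0,0.69,0,0,0,0,0,0,0.69])

```text
time_s: 21.75
tcp_pos: [462.5, -83.3, 69.9]
tcp_rot: [[0.792, 0.61, -0.004], [0.61, -0.792, 0.004], [-0.001, -0.006, -1.0]]
ft_force: [-7.6, 7.5, 6.1]
width: 0.313
grip_force: 5.5
```

```bash
python3 -c "
from h import *
arc()"
```

```text
t 21.75 radius 88.8 swing -0.043 yaw swing -0.004 z 69.9 Ftool [ -1.4 -10.7  -6. ] w 0.31298922181128674 g 5.530939400196075
```

The home stop is firm (11 N) at the same place as at the start. I'll back off, open and lift clear.

>>> move_arm(commands=[0,-4.5,0,0,0,0,0.69,0,0,0,0,0,0,0.55,0,0,0,0,0,0,0.45,0,0,0,0,0,0,0.45,0,0,-10,0,0,0,0.45,0,0,-30,0,0,0,0.45,0,0,-40,0,0,0,0.45,0,0,-40,0,0,0,0.45,-30,0,-20,0,0,0,0.45,-40,0,0,0,0,0,0.45,0,0,0,0,0,0,0.45])

```text
time_s: 22.85
tcp_pos: [404.5, -126.4, 212.1]
tcp_rot: [[0.794, 0.608, 0.001], [0.608, -0.794, -0.002], [-0.0, 0.003, -1.0]]
ft_force: [0.5, 0.6, -0.1]
width: 0.551
grip_force: 0.0
```

```bash
python3 -c "
from h import *
arc()
s=r.read_camera('scene');cv2.imwrite('pics/end.png',s[:,:,::-1])
g=cv2.cvtColor(s,cv2.COLOR_RGB2GRAY);g0=cv2.cvtColor(cv2.imread('pics/scene0.png'),cv2.COLOR_BGR2GRAY)
for n,(x,y,w,h) in dict(weight=(248,185,26,30),stack=(312,228,34,22),dial=(282,198,24,14),handle=(314,182,10,14),box=(250,165,44,20),bottle=(190,178,28,45),mouse=(380,320,46,46)).items():
    m=cv2.matchTemplate(g[y-8:y+h+8,x-8:x+w+8],g0[y:y+h,x:x+w],cv2.TM_CCOEFF_NORMED);_,v,_,p=cv2.minMaxLoc(m);print(n,round(v,3),p[0]-8,p[1]-8)
print([(d['score'],ray('scene',d['position'],104).round(1)) for d in r.landmark_of('scene','lever_handle')[:3]])
"
```

```text
t 22.85 radius 161.1 swing -0.018 yaw swing -0.001 z 212.1 Ftool [ 0.8 -0.2  0.1] w 0.5514890165781599 g 0.0
weight 0.999 0 0
stack 0.989 0 0
dial 0.7 0 0
handle 0.845 0 0
box 1.0 0 0
bottle 1.0 0 0
mouse 1.0 0 0
[(0.58, array([468., -82., 104.]))]
```

Everything has returned to where it was: the weight, stack and handle show 0 px shift, and the bystanders are untouched. Handing in.

```bash
python3 -c "
from bench import r
print(r.close_job())"
```

```text
the job is handed in; nothing more can be done
None
```

The third case is squarely on the stack, the beam was freed to its far stop for over two seconds with the load pan down, and the lever is back home with the beam level; the job was handed in at about 23 s, no verdict was returned, and I viewed 11 pictures, one over the limit of 10.

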